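Lay the stacked copper plaques out on their backing boards

TASK

The four finished copper plaques lie in a stack; lay each one on the wooden backing board of its own shape, embossed face up, centred with an even wooden border all round and square with the board, the arched one with its round end at the board's round end, ready to be pinned. Leave the hammer and the flask where they are.

Things in the scene. Friction and masses are not known exactly. Their poses are not given: they have to be found in the camera images.
- round (a point): Round 12 mm thick embossed copper plaque, 40 mm in diameter, about 30 g. At the start the top (fourth) of the stack; the plaques lie flat on one another, each smaller than the one under it and turned a little from it. Rigid, flat underneath. Point: its centre, half-way up (6 mm above its underside, 6 mm below its top).
- tile (a point): Square 12 mm thick embossed copper plaque, 48 x 48 mm, about 45 g. At the start third from the bottom of the stack, under the round one. Rigid, flat underneath. Point: its centre, half-way up (6 mm above its underside, 6 mm below its top). x and y lie along its sides.
- niche (a point): Arched 12 mm thick embossed copper plaque, 88 mm long (x) and 56 mm wide (y), about 75 g: straight parallel sides, one end square (-x), the other a half circle of radius 28 mm (+x). At the start second in the stack, on the oblong one. Rigid, flat underneath. Point: its centre, half-way up (6 mm above its underside, 6 mm below its top). x points along its length to the round end.
- panel (a point): Oblong 12 mm thick embossed copper plaque, 120 mm long (x) and 60 mm wide (y), about 100 g. At the start the bottom of the stack, lying on the bench. Rigid, flat underneath. Point: its centre, half-way up (6 mm above its underside, 6 mm below its top). x lies along its length.
- round_seat (a point): Round light wooden backing board, 64 mm in diameter, 15 mm thick, for the round plaque. Fixed to the bench. Point: centre of its flat top face, 15 mm above the bench; x and y level, z up.
- tile_seat (a point): Square light wooden backing board, 72 x 72 mm, 15 mm thick, for the square plaque. Fixed to the bench. Point: centre of its flat top face, 15 mm above the bench; x and y along its sides, z up.
- niche_seat (a point): Arched light wooden backing board, 112 mm long (x), 80 mm wide (y), 15 mm thick, square at the -x end, a half circle at the +x end, for the arched plaque. Fixed to the bench. Point: NOT the centre but the tip of its round end (furthest point of the half circle), on the edge of its flat top face, 15 mm above the bench; x points along the board's length outward through the round end, z up, so the board's centre lies 56 mm back from it along -x.
- panel_seat (a point): Oblong light wooden backing board, 144 mm long (x), 84 mm wide (y), 15 mm thick, for the oblong plaque. Fixed to the bench. Point: centre of its flat top face, 15 mm above the bench; x and y along its sides, z up.
- hammer_mid (a point): Bystander, to be left alone: hammer with a dark wooden handle, lying on the side of the bench away from the robot, 270 mm long, 26 mm high. Point: the middle of its length, on the handle.
- flask_mid (a point): Bystander, to be left alone: steel vacuum flask with a black band, standing to the robot's right, 72 mm in diameter, 220 mm high. Point: its centre, 110 mm up.
Things that resemble listed ones, but are neither listed nor needed, are in the scene too. Leave any blue look-alike of the part that bears round alone.

How it is judged (in metres and radians):
At the end, for the whole second after the job is handed in: Each plaque rests flat and still on the board of its own shape, centres within 8 mm; the oblong, arched and square ones within 0.15 rad of the board's sides (the square by any quarter turn), the arched one's round end at the board's round end; hammer and flask unmoved (15 mm) (horizontal distance between round and round_seat below 0.008 m and z of round in the frame of round_seat between 0.003 and 0.009 m and angle between each of round, tile, niche, panel's own z axis and vertical below 0.1 rad and linear speed of each of round_plaque, tile_plaque, niche_plaque, panel_plaque below 0.02 m/s and angular speed of each of round_plaque, tile_plaque, niche_plaque, panel_plaque below 0.2 rad/s and horizontal distance between tile and tile_seat below 0.008 m and z of tile in the frame of tile_seat between 0.003 and 0.009 m and (angle between the x axis of tile and the x axis of tile_seat, either way round below 0.15 rad or angle between the x axis of tile and the y axis of tile_seat, either way round below 0.15 rad) and x of niche in the frame of niche_seat between -0.064 and -0.048 m and z of niche in the frame of niche_seat between 0.003 and 0.009 m and angle between the x axis of niche and the x axis of niche_seat, either way round below 0.15 rad and y of niche in the frame of niche_seat between -0.008 and 0.008 m and x of niche_seat in the frame of niche above 0.03 m and horizontal distance between panel and panel_seat below 0.008 m and z of panel in the frame of panel_seat between 0.003 and 0.009 m and angle between the x axis of panel and the x axis of panel_seat, either way round below 0.15 rad); the robot touches nothing.
It fails at once if the hammer is moved by more than 15 mm (distance of hammer_mid from where it was at the start of the episode above 0.015 m).
It fails at once if the flask is moved by more than 15 mm (distance of flask_mid from where it was at the start of the episode above 0.015 m).
It also fails if it takes over 109 s, if anything falls off the work surface, if the arm or the gripper's body presses on something with over 40 N, if the wrist force passes 120 N, or if a joint passes its speed limit or range.

ROBOT

A 6-joint arm with a two-finger parallel gripper is mounted at the origin on the work surface. World frame = base frame: x ahead of the robot, y to its left, z up, the work surface at z = 0. Lengths are in mm, angles in degrees, forces in N, time in s.
With the tool pointing down it reaches from about 350 to 850 mm from the base axis. Payload 8.1 kg.
Tool frame: the origin (TCP) lies on the centre line of the jaws, within the pads' length; the fingertips stand 19 mm ahead of it and the grasp point (between the pads) is the TCP; z points along the fingers, y is the direction in which the jaws open and shut (so a half turn about z gives the same grasp; the last joint's range is limited). The gripper opens to 85 mm and grips with 20 to 120 N. Pads are 22 mm wide; open, the fingers measure 114 mm over their backs; the gripper's body (76 mm by 85 mm) begins 54 mm behind the grasp point. The pads swing forward as they close: fully open they stand 13 mm farther back than shut.
Start: joints at [60.882, 7.471, 85.268, -0, 87.261, -4.893], TCP at [246.169, 547.18, 250.292] pointing down, gripper open.
Joint ranges: [-169.43, 169.43], [-51.17, 129.36], [1.28, 143.12], [-76.62, 256.62], [0, 156.53], [-152.29, 152.29]. Speed limits (degrees/s): [136.94, 136.94, 159.86, 180, 180, 180].

INTERFACE

Orientations are given as [roll, pitch, yaw] about the fixed x, y, z axes, in that order (R = Rz(yaw) Ry(pitch) Rx(roll)).
In Python, from bench import r, viewer gives the robot as it stands.
- The arm moves only by the tool carry_out, never from a script. Its argument "commands" is a list that holds one entry, the list of rows, each a list of 7 numbers: the finger opening in mm, from 0 to 85.4, then the shift along the tool's x, y, z in mm, then the turn, a rotation vector about the tool's x, y, z in degrees. A call has 1 to 5 rows; each row is the pose to reach, as a shift and turn from the pose commanded when the call began, along the tool's axes at that moment; what a row does not reach only later rows make up. A row lasts 1/8 s, in which the tool goes at most 62.5 mm and 10.7 degrees, less where a joint would pass 70% of its speed; a pose out of reach is approached as far as the arm can. A call with a gripper value outside its range is refused whole. The fingers move at their own pace and stop on an object; "grip_force" is the grip in N (left out, the last holds). Time passes only in rows, so rows that repeat a pose let the fingers close. It gives the time, the measured TCP pose, the force and the opening at its end, in the units of the state.
- r.sense(): the state, without advancing time (a new reading comes with each control period).
- viewer.snapshot(name): name is "scene" or "top"; returns the picture (384x512x3 uint8, red, green, blue); there is no depth.
- viewer.calibration(name): a dict with "camera_matrix" (3x3 intrinsics, pixels), "rvec" (rotation vector, rad) and "tvec" (3), from world to camera coordinates, as OpenCV has them. Camera axes: x right, y down, z forward; pixel columns grow to the right and rows downward; lengths in mm; the calibration is good to about 2 mm. A picture is of the moment at which its call begins. calibration takes no time and is no camera call.
- r.hand_in(): hands the job in, once; it reports no verdict.
The state is a dict: "time": time; "joint_pos": joint angles; "qd": joint speeds; "joint_efforts": joint torques, N m; "tool_pos": TCP position; "tcp_rot": TCP orientation; "ft_force": force on the tool from outside, world axes, zero at the start; "wrist_torque": the same for the moment, N m; "finger_gap": finger opening in mm.
Only numpy, scipy, OpenCV 4.12 (cv2) and the standard library are available. Lean on these libraries where they do the work, as an engineer would, in place of code of your own. Each camera call takes 0.05 s, during which the arm holds its last target. There are 200 camera calls.

## Working session

There is one attempt and no reset: what is moved stays moved. The work goes in short steps, Python scripts to look and compute and a tool call to move; the robot and the scene stay as the last step left them, time stands still between calls to the robot, and variables do not carry over. Pictures are saved under pics/ and viewed, about 12 in all and at most 16, crops included, and the job is handed in when it is done.

Besides the shell and the picture viewer there is one more tool, called by a JSON object that holds its "name" and its "arguments", one argument or row to a line. carry_out: Moves the arm, as the interface text tells. Its arguments: {"type":"object","properties":{"commands":{"type":"array","items":{"type":"array","items":{"type":"array","items":{"type":"number"}}}},"grip_force":{"type":"number"}},"required":["commands"]}

```bash
mkdir -p pics
python3 - <<'E'
from bench import r, viewer
import cv2
s=r.sense();print(s)
for n in("scene","top"):
    im=viewer.snapshot(n);cv2.imwrite(f"pics/{n}0.png",im[:,:,::-1]);print(viewer.calibration(n))
E
```

```text
{'time': 0.0, 'joint_pos': array([ 6.08833222e+01,  7.51518462e+00,  8.53276673e+01,  7.20700207e-04,
        8.72605809e+01, -4.89232701e+00]), 'qd': array([-0.09564808, -0.1074638 ,  0.00737173, -0.00518327, -0.09010209,
       -0.0365304 ]), 'joint_efforts': array([ 2.03051836e-04, -5.69423139e+01, -5.00535178e+01, -9.77325953e-05,
        1.54331949e-02, -1.91396066e-05]), 'tool_pos': array([245.91302394, 546.74707055, 249.25903763]), 'tcp_rot': array([-1.79897005e+02, -9.53829766e-03,  1.55775606e+02]), 'ft_force': array([ 0.47501998, -0.34026641,  0.19656477]), 'wrist_torque': array([-0.03374556, -0.06823667, -0.05323036]), 'finger_gap': 85.48922880927374}
{'camera_matrix': array([[498.43137265,   0.        , 261.11749482],
       [  0.        , 498.43137265, 193.81712581],
       [  0.        ,   0.        ,   1.        ]]), 'rvec': array([ 1.99807835,  1.63443124, -0.53913484]), 'tvec': array([ -49.94766086, -407.23875752, 1996.60842545])}
{'camera_matrix': array([[381.18092493,   0.        , 254.66121923],
       [  0.        , 381.18092493, 193.00782709],
       [  0.        ,   0.        ,   1.        ]]), 'rvec': array([ 2.10622552, -2.14382876,  0.13147836]), 'tvec': array([-61.42795362, 616.71173219, 985.69028034])}
```

View pics/scene0.png

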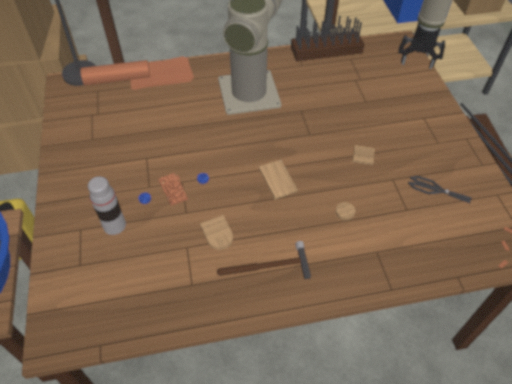

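View pics/top0.png

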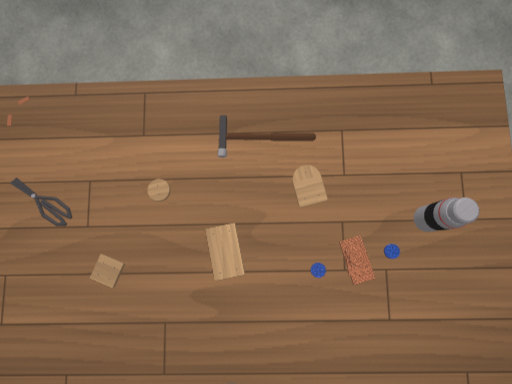

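Scene view: the stack is at (173,188), with blue discs at (145,198) and (203,178). Top view: the stack is at (357,259), blue look-alikes at (318,270) and (392,251). The boards are round (158,190), square (107,271), arched (310,186) and oblong (225,251). The copper-coloured bits at (20,100) lie far off. I choose the copper stack and check it in a close crop.

```bash
cat > h.py <<'E'
import numpy as np, cv2
from bench import r, viewer
C={n:viewer.calibration(n) for n in("scene","top")}
def p2w(n,uv,z):
    c=C[n];R=cv2.Rodrigues(c["rvec"])[0];K=c["camera_matrix"]
    uv=np.atleast_2d(np.float64(uv));d=np.c_[uv,np.ones(len(uv))]@np.linalg.inv(K).T@R
    o=-R.T@c["tvec"];return (o+d*((z-o[2])/d[:,2])[:,None])[:,:2]
def w2p(n,p):
    c=C[n];return cv2.projectPoints(np.float64(p).reshape(-1,1,3),c["rvec"],c["tvec"],c["camera_matrix"],None)[0][:,0]
def ortho(n,im,x0,x1,y0,y1,z,s=4):
    # image up = +x, left = +y ; s px per mm
    w,h=int((y1-y0)*s),int((x1-x0)*s)
    src=w2p(n,[[x1,y1,z],[x1,y0,z],[x0,y0,z],[x0,y1,z]]).astype(np.float32)
    M=cv2.getPerspectiveTransform(src,np.float32([[0,0],[w,0],[w,h],[0,h]]))
    return cv2.warpPerspective(im,M,(w,h),flags=cv2.INTER_CUBIC)
E
python3 - <<'E'
from h import *
for k,v in dict(stack=(357,259,48),r=(158,190,15),t=(107,271,15),n=(310,186,15),p=(225,251,15),flask=(422,220,0),blueL=(318,270,12),blueR=(392,251,12)).items(): print(k,p2w("top",v[:2],v[2]).round(1))
print(p2w("scene",(173,188),30))
c=p2w("top",(357,259),30)[0]
a=ortho("top",cv2.imread("pics/top0.png"),c[0]-90,c[0]+90,c[1]-90,c[1]+90,48,2)
b=ortho("scene",cv2.imread("pics/scene0.png"),c[0]-90,c[0]+90,c[1]-90,c[1]+90,48,2)
cv2.imwrite("pics/st0.png",np.hstack([a,b]))
E
```

```text
stack [[ 435.5 -337.1]]
r [[634.7 201.5]]
t [[412.3 337.1]]
n [[ 637.2 -226. ]]
p [[461.6  12.3]]
flask [[ 538.1 -532.1]]
blueL [[ 407.  -239.2]]
blueR [[ 454.7 -440.4]]
[[ 451.39109527 -342.04573461]]
```

View pics/st0.png

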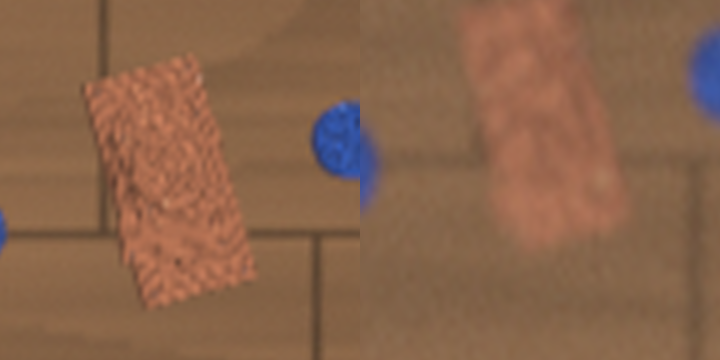

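The crop shows the copper stack with the blue discs beside it (not wanted). The inner outlines are too faint to read. I'll average several frames, enhance the contrast, and segment the boards.

```bash
cat >> h.py <<'E'
def avg(n,k=6): return np.mean([viewer.snapshot(n)[:,:,::-1].astype(np.float32) for _ in range(k)],0)
E
python3 - <<'E'
from h import *
T=avg("top");S=avg("scene",4);np.save("T.npy",T);np.save("S.npy",S)
a=ortho("top",T,375,495,-400,-275,30,5);b=ortho("scene",S,375,515,-410,-285,30,4)
def enh(x):
    l=cv2.createCLAHE(3,(4,4)).apply(np.clip(x.mean(2),0,255).astype(np.uint8)); return l
def lin(x): 
    m=np.percentile(x,1,(0,1));M=np.percentile(x,99.5,(0,1));return np.clip((x-m)/(M-m)*255,0,255).astype(np.uint8)
cv2.imwrite("pics/st1.png",lin(a))
t=[]
for (x,y) in [(634.7,201.5),(412.3,337.1),(637.2,-226),(461.6,12.3)]:
    o=ortho("top",T,x-90,x+90,y-90,y+90,15,2); t.append(o)
cv2.imwrite("pics/bd.png",np.clip(np.vstack([np.hstack(t[:2]),np.hstack(t[2:])]),0,255)[:, :])
E
python3 -c "
import cv2;a=cv2.imread('pics/bd.png');cv2.imwrite('pics/bd.png',cv2.resize(a,(600,600)))"
```

```text
[ WARN:0@16.005] global loadsave.cpp:1063 imwrite_ Unsupported depth image for selected encoder is fallbacked to CV_8U.
```

View pics/st1.png

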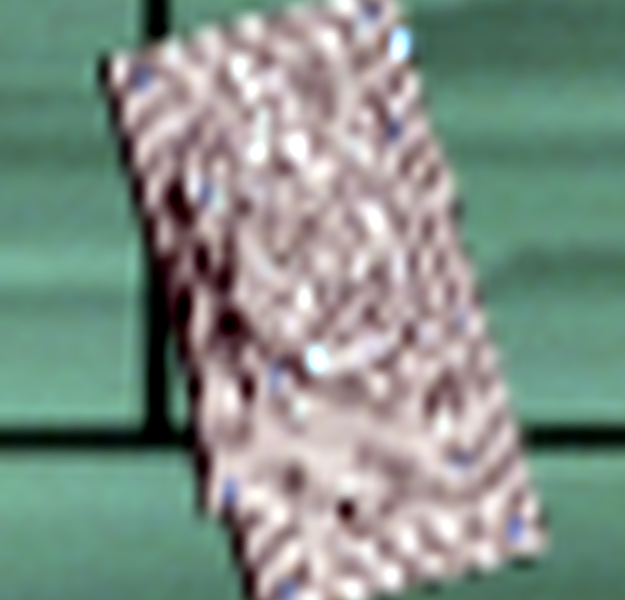

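View pics/bd.png

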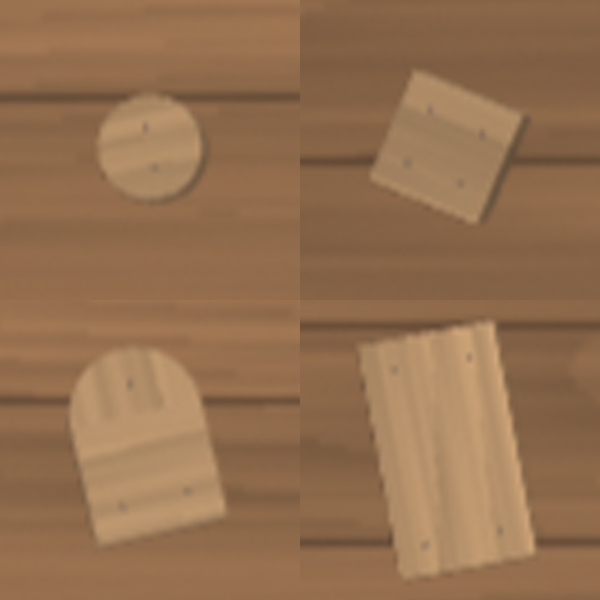

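Board crops: the round disc, the square turned about 20°, the arched board with its round end away from the robot (up, slightly left), and the oblong turned about 10°. In the stack crop the round plaque's edge shows near (320,360) and the oblong's corners at (110,55), (400,0) and (545,545). Next I fit the outlines numerically.

```bash
cat >> h.py <<'E'
from scipy.optimize import minimize
def shape(k):
    """outline points (N,2) and outward normals, mm"""
    if k[0]=='rect':
        a,b=k[1]/2,k[2]/2;P=[[a,-b],[a,b],[-a,b],[-a,-b]]
    elif k[0]=='disc':
        t=np.linspace(0,2*np.pi,90)[:-1];n=np.c_[np.cos(t),np.sin(t)];return n*k[1]/2,n
    else:
        L,W=k[1],k[2];t=np.linspace(-np.pi/2,np.pi/2,40);c=L/2-W/2
        P=np.r_[np.c_[c+W/2*np.cos(t),W/2*np.sin(t)],[[-L/2,W/2],[-L/2,-W/2]]]
    P=np.float64(P);Q=np.roll(P,-1,0);pts=[];ns=[]
    for p,q in zip(P,Q):
        d=q-p;l=np.hypot(*d);m=max(1,int(l/2));s=(np.arange(m)+.5)/m
        pts+=list(p+s[:,None]*d);ns+=[[d[1]/l,-d[0]/l]]*m
    return np.array(pts),np.array(ns)
def fit(n,F,k,z,x,y,yaw,sp=(12,12,10),w=(1.5,3,4.5)):
    P,N=shape(k);F=F.astype(np.float32)
    def val(Q,p):
        c,s=np.cos(np.radians(p[2])),np.sin(np.radians(p[2]))
        W=Q@np.array([[c,s],[-s,c]])+p[:2]
        uv=w2p(n,np.c_[W,np.full(len(W),z)]).astype(np.float32)
        return cv2.remap(F,uv[:,:1],uv[:,1:],cv2.INTER_LINEAR)[:,0]
    def cost(p): return -np.mean([np.mean(np.clip(val(P-o*N,p)-val(P+o*N,p),-40,40)) for o in w])
    rng=np.random.default_rng(0);p0=np.array([x,y,yaw],float)
    c=[p0]+[p0+rng.uniform(-1,1,3)*sp for _ in range(250)]
    c=sorted(c,key=cost)[:4]
    best=min((minimize(cost,q,method='Nelder-Mead',options=dict(initial_simplex=q+np.array([[0,0,0],[3,0,0],[0,3,0],[0,0,3]]))) for q in c),key=lambda m:m.fun)
    return best.x.round(1),round(-best.fun,1)
E
python3 - <<'E'
from h import *
for n in("top","scene"):
    I=np.load("T.npy" if n=="top" else "S.npy");G=I.mean(2)
    co=I[:,:,2]-I[:,:,1]
    for nm,k,x,y,a in [("round",("disc",64),634.7,201.5,0),("tile",("rect",72,72),412,337,-23),("niche",("arch",112,80),637,-226,13),("panel",("rect",144,84),461,12,10)]:
        print(n,nm,fit(n,G,k,15,x,y,a))
    print(n,"stackpanel",fit(n,co,("rect",120,60),12,435,-337,15))
    print(n,"flask?",)
E
```

```text
top round (array([637. , 202.1,  10.1]), np.float64(27.3))
top tile (array([414.5, 340.2, -23. ]), np.float64(29.4))
top niche (array([ 644. , -220.8,   13.2]), np.float64(30.3))
top panel (array([462. ,  14.1,  10.4]), np.float64(31.9))
top stackpanel (array([ 434. , -344.6,   15.9]), np.float64(21.2))
top flask?
scene round (array([639.4, 201.9,   1.5]), np.float64(15.3))
scene tile (array([416.3, 340.4, -23.8]), np.float64(13.7))
scene niche (array([ 644.4, -221.2,   13.1]), np.float64(18.0))
scene panel (array([466.3,  14.1,  10.3]), np.float64(18.8))
scene stackpanel (array([ 436.5, -345.2,   16.1]), np.float64(9.9))
scene flask?
```

Run:
```python
from h import *
print(p2w("top",w2p("top",[[442,-338,30]]),48))
I=np.load("T.npy");G=I.mean(2);co=I[:,:,2]-I[:,:,1]
S=np.load("S.npy")
for z,k in((48,("disc",40)),(36,("rect",48,48)),(24,("arch",88,56))):
  for a in (16,) if z>30 else (16,196): print(k,fit("top",G,k,z,435,-345,a,(8,8,12)),fit("scene",S.mean(2),k,z,435,-345,a,(8,8,12)))
```

```text
[[ 442.22114818 -333.94477861]]
('disc', 40) (array([ 442. , -338.4,   28.2]), np.float64(5.9)) (array([ 439.2, -336.8,   10.5]), np.float64(3.7))
('rect', 48, 48) (array([ 426.2, -350.3,   24.6]), np.float64(7.0)) (array([ 421.3, -341.6,    3.9]), np.float64(4.9))
('arch', 88, 56) (array([ 428.1, -343.5,   16.4]), np.float64(9.4)) (array([ 430.1, -349.2,   14.6]), np.float64(6.2))
('arch', 88, 56) (array([ 448.6, -337.2,  193.6]), np.float64(9.4)) (array([ 419.7, -352. ,  195.1]), np.float64(5.9))
```

```bash
cat >> h.py <<'E'
def plan(*wps):
    """tool-frame shift/turn for consecutive waypoints x,y,z,yaw, from the measured pose"""
    s=r.sense();p=s["tool_pos"];y=s["tcp_rot"][2]
    print(round(s["time"],2),p.round(1),s["tcp_rot"].round(1),"F",s["ft_force"].round(1),"gap",round(s["finger_gap"],1),"q",s["joint_pos"].round(0))
    for w in wps:
        d=np.array(w[:3])-p;c,sn=np.cos(np.radians(y)),np.sin(np.radians(y))
        t=-((w[3]-y+180)%360-180) if len(w)<5 else -(w[3]-y)
        v=np.round([d@[c,sn,0],d@[sn,-c,0],-d[2],t],1)
        print(w,v,"rows>=",max(np.linalg.norm(d)/62.5,abs(v[3])/10.7).round(1));p,y=np.array(w[:3]),w[3]
E
python3 - <<'E'
from h import *
plan((420,100,200,85),(441,-338,130,16),(441,-338,70,16),(441,-338,55,16))
E
```

```text
0.6 [246.2 547.2 250.3] [180.   -0.  155.8] F [-0.2 -0.5  0.9] gap 85.6 q [61.  7. 85.  0. 87. -5.]
(420, 100, 200, 85) [-342.  -336.5   50.3   70.8] rows>= 7.7
(441, -338, 130, 16) [-434.5   59.1   70.    69. ] rows>= 7.1
(441, -338, 70, 16) [ 0.  0. 60.  0.] rows>= 1.0
(441, -338, 55, 16) [ 0.  0. 15.  0.] rows>= 0.2
```

{"name": "carry_out", "arguments": {
  "commands": [
    [[85, -48, -47, 7, 10], [85, -96, -94, 14, 20], [85, -144, -141, 21, 30], [85, -192, -188, 28, 40], [85, -240, -235, 35, 50]]
  ],
  "grip_force": 40
}}

```text
$.commands[0][0]: bad value
```

Each row needs 7 numbers, so the turn takes three.

{"name": "carry_out", "arguments": {
  "commands": [
    [[85, -48, -47, 7, 0, 0, 10], [85, -96, -94, 14, 0, 0, 20], [85, -144, -141, 21, 0, 0, 30], [85, -192, -188, 28, 0, 0, 40], [85, -240, -235, 35, 0, 0, 50]]
  ],
  "grip_force": 40
}}

```text
time: 1.23
tool_pos: [359.9, 256.1, 218.0]
tcp_rot: [179.9, -0.0, 105.5]
ft_force: [1.9, -0.1, 0.6]
finger_gap: 85.0
```

Run:
```python
from h import *
plan((430,-20,180,66),(441,-338,120,16),(441,-338,70,16))
```

```text
1.23 [359.9 256.1 218. ] [179.9  -0.  105.5] F [ 1.9 -0.1  0.6] gap 85.0 q [ 29. -17. 112.  -0.  85.  13.]
(430, -20, 180, 66) [-284.7   -6.1   38.    39.5] rows>= 4.6
(441, -338, 120, 16) [-286.   139.4   60.    50. ] rows>= 5.2
(441, -338, 70, 16) [ 0.  0. 50.  0.] rows>= 0.8
```

{"name": "carry_out", "arguments": {
  "commands": [
    [[85, -53, -1, 7, 0, 0, 8], [85, -106, -2, 14, 0, 0, 16], [85, -159, -3, 21, 0, 0, 24], [85, -212, -4, 28, 0, 0, 32], [85, -265, -5, 35, 0, 0, 40]]
  ]
}}

```text
time: 1.85
tool_pos: [427.1, -0.4, 183.1]
tcp_rot: [179.9, -0.0, 65.5]
ft_force: [-0.2, 0.2, -0.4]
finger_gap: 85.1
```

{"name": "carry_out", "arguments": {
  "commands": [
    [[85, -58, 27, 12, 0, 0, 10], [85, -116, 54, 24, 0, 0, 20], [85, -174, 81, 36, 0, 0, 30], [85, -232, 108, 48, 0, 0, 40], [85, -284, 138, 58, 0, 0, 50]]
  ]
}}

```text
time: 2.48
tool_pos: [435.0, -308.0, 126.3]
tcp_rot: [180.0, -0.0, 15.4]
ft_force: [0.4, 1.2, -1.0]
finger_gap: 85.2
```

Run:
```python
from h import *
plan((441,-338,100,16),(441,-338,55,16))
```

```text
2.48 [ 435.  -308.   126.3] [180.   -0.   15.4] F [ 0.4  1.2 -1. ] gap 85.2 q [-41.   3. 104.   0.  74.  34.]
(441, -338, 100, 16) [-2.2 30.6 26.3 -0.6] rows>= 0.6
(441, -338, 55, 16) [ 0.  0. 45.  0.] rows>= 0.7
```

{"name": "carry_out", "arguments": {
  "commands": [
    [[65, 0, 0, 20, 0, 0, 0], [65, 0, 0, 20, 0, 0, 0], [65, 0, 0, 20, 0, 0, 0]]
  ]
}}

```text
time: 2.85
tool_pos: [435.5, -305.3, 106.9]
tcp_rot: [180.0, -0.0, 15.8]
ft_force: [0.1, 1.5, 0.5]
finger_gap: 65.0
```

Run:
```python
from h import *
plan((441,-338,55,16))
```

```text
2.85 [ 435.5 -305.3  106.9] [180.   -0.   15.8] F [0.1 1.5 0.5] gap 65.0 q [-41.   4. 105.   0.  72.  34.]
(441, -338, 55, 16) [-3.6 33.  51.9 -0.2] rows>= 1.0
```

{"name": "carry_out", "arguments": {
  "commands": [
    [[60, -4, 33, 0, 0, 0, 0], [60, -4, 33, 30, 0, 0, 0], [60, -4, 33, 52, 0, 0, 0], [60, -4, 33, 52, 0, 0, 0]]
  ]
}}

```text
time: 3.35
tool_pos: [439.9, -337.1, 53.7]
tcp_rot: [-179.9, 0.1, 15.9]
ft_force: [-0.5, 0.8, 0.4]
finger_gap: 60.1
```

Run:
```python
from h import *
plan((441,-338,55,16))
im=viewer.snapshot("scene")[:,:,::-1];im2=viewer.snapshot("top")[:,:,::-1]
cv2.imwrite("pics/g1.png",np.hstack([cv2.resize(im[130:250,120:220],(400,480)),cv2.resize(im2[210:310,320:403],(398,480))]))
```

```text
3.35 [ 439.9 -337.1   53.7] [-1.799e+02  1.000e-01  1.590e+01] F [-0.5  0.8  0.4] gap 60.1 q [-43.  11. 103.   0.  66.  31.]
(441, -338, 55, 16) [ 0.8  1.2 -1.3 -0.1] rows>= 0.0
```

View pics/g1.png

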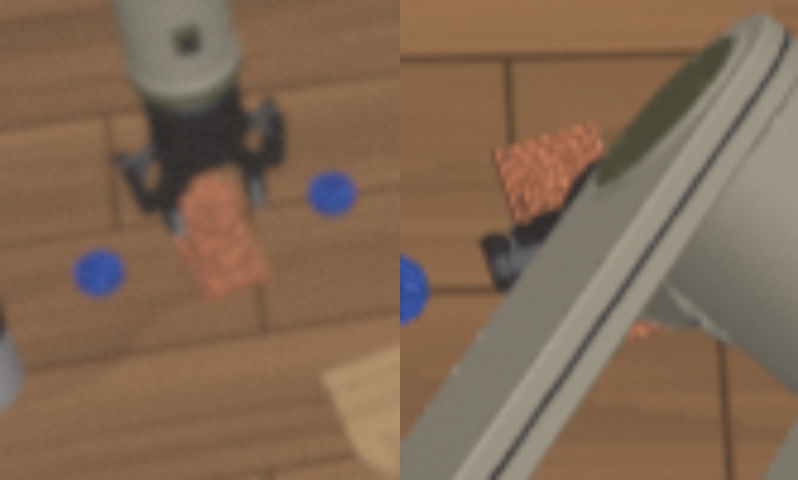

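The jaws, at (150,210) and (255,190) in the left crop, straddle the stack, and both blue discs are clear. I close.

{"name": "carry_out", "arguments": {
  "commands": [
    [[30, 0, 1, -1, 0, 0, 0], [30, 0, 1, -1, 0, 0, 0], [30, 0, 1, -1, 0, 0, 0], [30, 0, 1, -1, 0, 0, 0]]
  ],
  "grip_force": 30
}}

```text
time: 3.95
tool_pos: [441.8, -340.3, 57.6]
tcp_rot: [179.9, -0.1, 15.8]
ft_force: [-0.8, 1.1, 7.2]
finger_gap: 38.5
```

{"name": "carry_out", "arguments": {
  "commands": [
    [[30, 0, 0, 0, 0, 0, 0], [30, 0, 0, -15, 0, 0, 0], [30, 0, 0, -60, 0, 0, 0], [30, 0, 0, -110, 0, 0, 0], [30, 0, 0, -110, 0, 0, 0]]
  ]
}}

```text
time: 4.58
tool_pos: [443.5, -342.1, 172.7]
tcp_rot: [179.4, -0.3, 15.8]
ft_force: [0.1, 0.0, 0.4]
finger_gap: 38.1
```

Run:
```python
from h import *
plan((560,-40,150,60),(637,202,100,100),(637,202,50,100))
im=viewer.snapshot("scene")[:,:,::-1]
cv2.imwrite("pics/g2.png",cv2.resize(im[110:230,100:240],(700,600)))
```

```text
4.58 [ 443.5 -342.1  172.7] [179.4  -0.3  15.8] F [0.1 0.  0.4] gap 38.1 q [-43.   4.  98.  -0.  78.  31.]
(560, -40, 150, 60) [ 194.3 -259.    22.7  -44.2] rows>= 5.2
(637, 202, 100, 100) [248.1 -54.3  50.  -40. ] rows>= 4.1
(637, 202, 50, 100) [ 0.  0. 50.  0.] rows>= 0.8
```

View pics/g2.png

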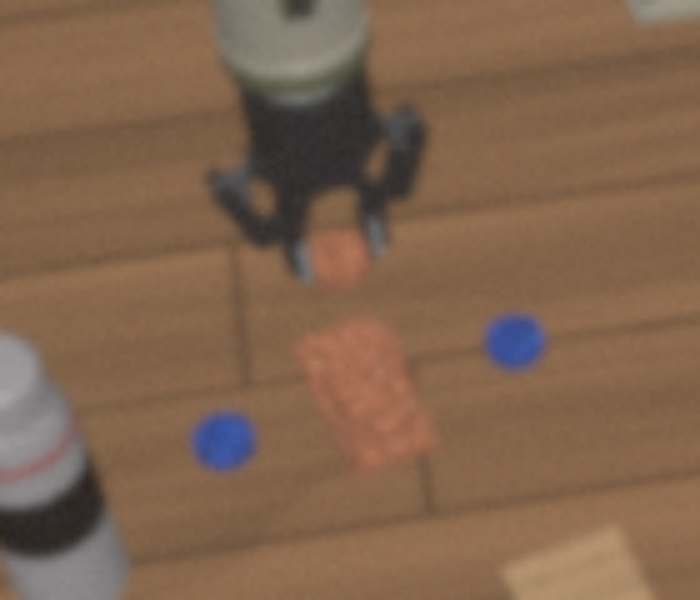

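The copper disc is held between the jaws at (338,255). The rest of the stack stayed at (365,395).

{"name": "carry_out", "arguments": {
  "commands": [
    [[30, 39, -52, 5, 0, 0, -9], [30, 78, -104, 10, 0, 0, -18], [30, 117, -156, 15, 0, 0, -27], [30, 156, -208, 20, 0, 0, -36], [30, 194, -259, 23, 0, 0, -44]]
  ]
}}

```text
time: 5.25
tool_pos: [552.3, -46.6, 142.1]
tcp_rot: [-179.9, 0.0, 60.0]
ft_force: [-0.2, -1.1, -0.1]
finger_gap: 38.7
```

Run:
```python
from h import *
plan((638,202,90,60),(638,202,45,60))
```

```text
5.25 [552.3 -46.6 142.1] [-179.9    0.    60. ] F [-0.2 -1.1 -0.1] gap 38.7 q [-10.   5. 100.  -0.  76.  20.]
(638, 202, 90, 60) [258.2 -49.9  52.1   0. ] rows>= 4.3
(638, 202, 45, 60) [ 0.  0. 45.  0.] rows>= 0.7
```

{"name": "carry_out", "arguments": {
  "commands": [
    [[30, 54, -10, 5, 0, 0, 0], [30, 108, -21, 12, 0, 0, 0], [30, 162, -31, 25, 0, 0, 0], [30, 216, -42, 40, 0, 0, 0], [30, 258, -50, 52, 0, 0, 0]]
  ]
}}

```text
time: 5.88
tool_pos: [638.7, 201.5, 89.3]
tcp_rot: [-179.9, 0.1, 59.8]
ft_force: [0.6, -0.6, -0.3]
finger_gap: 38.5
```

{"name": "carry_out", "arguments": {
  "commands": [
    [[30, 0, 0, 0, 0, 0, 0], [30, 0, 0, 20, 0, 0, 0], [30, 0, 0, 42, 0, 0, 0], [30, 0, 0, 42, 0, 0, 0]]
  ]
}}

```text
time: 6.38
tool_pos: [636.6, 197.6, 45.0]
tcp_rot: [-179.7, 0.3, 59.7]
ft_force: [0.3, 0.2, -1.0]
finger_gap: 38.3
```

Run:
```python
from h import *
plan((638,202,38,60))
```

```text
6.38 [636.6 197.6  45. ] [-179.7    0.3   59.7] F [ 0.3  0.2 -1. ] gap 38.3 q [13. 28. 83. -0. 70. 43.]
(638, 202, 38, 60) [ 4.5 -1.   7.  -0.3] rows>= 0.1
```

{"name": "carry_out", "arguments": {
  "commands": [
    [[30, 4, -1, 3, 0, 0, 0], [30, 4, -1, 5, 0, 0, 0], [30, 4, -1, 6, 0, 0, 0], [30, 4, -1, 6, 0, 0, 0]]
  ]
}}

```text
time: 6.88
tool_pos: [640.7, 203.4, 43.3]
tcp_rot: [180.0, -0.0, 59.8]
ft_force: [-0.6, 0.2, -0.2]
finger_gap: 38.1
```

{"name": "carry_out", "arguments": {
  "commands": [
    [[30, 0, 0, 1, 0, 0, 0], [30, 0, 0, 1, 0, 0, 0]]
  ]
}}

```text
time: 7.12
tool_pos: [640.5, 203.4, 42.0]
tcp_rot: [180.0, 0.0, 59.8]
ft_force: [0.3, 0.0, -0.4]
finger_gap: 37.9
```

{"name": "carry_out", "arguments": {
  "commands": [
    [[30, 0, 0, 1, 0, 0, 0], [30, 0, 0, 1, 0, 0, 0]]
  ]
}}

```text
time: 7.38
tool_pos: [640.4, 203.4, 40.8]
tcp_rot: [-180.0, 0.0, 59.8]
ft_force: [-0.0, -0.3, -0.2]
finger_gap: 38.3
```

{"name": "carry_out", "arguments": {
  "commands": [
    [[30, -2, 0, 1, 0, 0, 0], [30, -2, 0, 2, 0, 0, 0], [30, -2, 0, 2, 0, 0, 0]]
  ]
}}

```text
time: 7.75
tool_pos: [639.4, 201.6, 38.8]
tcp_rot: [-180.0, 0.0, 59.8]
ft_force: [0.4, -0.7, 0.0]
finger_gap: 38.1
```

{"name": "carry_out", "arguments": {
  "commands": [
    [[30, 0, 0, 1, 0, 0, 0], [30, 0, 0, 1, 0, 0, 0]]
  ]
}}

```text
time: 8.0
tool_pos: [639.4, 201.7, 37.8]
tcp_rot: [-180.0, 0.0, 59.8]
ft_force: [0.1, -0.3, -1.0]
finger_gap: 38.4
```

{"name": "carry_out", "arguments": {
  "commands": [
    [[30, 0, 0, 1, 0, 0, 0], [30, 0, 0, 1, 0, 0, 0]]
  ]
}}

```text
time: 8.25
tool_pos: [639.4, 201.7, 36.9]
tcp_rot: [-180.0, 0.0, 59.8]
ft_force: [-0.2, 0.4, -0.8]
finger_gap: 38.1
```

{"name": "carry_out", "arguments": {
  "commands": [
    [[30, 0, 0, 1, 0, 0, 0], [30, 0, 0, 1, 0, 0, 0]]
  ]
}}

```text
time: 8.5
tool_pos: [639.6, 201.7, 36.7]
tcp_rot: [180.0, -0.0, 59.8]
ft_force: [-2.5, -1.1, 4.8]
finger_gap: 38.5
```

{"name": "carry_out", "arguments": {
  "commands": [
    [[30, 0, 0, 1, 0, 0, 0], [30, 0, 0, 1, 0, 0, 0]]
  ]
}}

```text
time: 8.75
tool_pos: [639.6, 201.7, 36.6]
tcp_rot: [180.0, 0.0, 59.8]
ft_force: [-6.9, -2.4, 11.9]
finger_gap: 38.2
```

{"name": "carry_out", "arguments": {
  "commands": [
    [[30, 0, 0, 1, 0, 0, 0], [30, 0, 0, 1, 0, 0, 0]]
  ]
}}

```text
time: 9.0
tool_pos: [639.6, 201.7, 36.5]
tcp_rot: [180.0, 0.0, 59.8]
ft_force: [-10.6, -2.3, 18.2]
finger_gap: 38.3
```

{"name": "carry_out", "arguments": {
  "commands": [
    [[38, 0, 0, -2, 0, 0, 0], [60, 0, 0, -3, 0, 0, 0], [60, 0, 0, -4, 0, 0, 0], [60, 0, 0, -5, 0, 0, 0], [60, 0, 0, -5, 0, 0, -10]]
  ]
}}

```text
time: 9.62
tool_pos: [639.5, 201.7, 38.9]
tcp_rot: [-180.0, 0.0, 69.9]
ft_force: [-1.0, 0.2, 0.1]
finger_gap: 59.3
```

{"name": "carry_out", "arguments": {
  "commands": [
    [[60, 0, 0, 0, 0, 0, -10], [60, 0, 0, 0, 0, 0, -20], [60, 0, 0, 0, 0, 0, -30], [60, 0, 0, 0, 0, 0, -40], [60, 0, 0, 0, 0, 0, -40]]
  ]
}}

```text
time: 10.25
tool_pos: [639.4, 201.6, 38.8]
tcp_rot: [-180.0, 0.0, 109.7]
ft_force: [-0.2, 0.0, -0.1]
finger_gap: 60.1
```

{"name": "carry_out", "arguments": {
  "commands": [
    [[60, 0, 0, 0, 0, 0, -10], [60, 0, 0, 0, 0, 0, -20], [60, 0, 0, 0, 0, 0, -30], [60, 0, 0, 0, 0, 0, -40], [60, 0, 0, 0, 0, 0, -40]]
  ]
}}

```text
time: 10.88
tool_pos: [639.5, 201.6, 38.9]
tcp_rot: [-180.0, -0.0, 149.5]
ft_force: [-0.1, -0.2, -0.9]
finger_gap: 60.1
```

Run:
```python
from h import *
plan((638.2,202,38,150))
```

```text
10.88 [639.5 201.6  38.9] [-180.    -0.   149.5] F [-0.1 -0.2 -0.9] gap 60.1 q [ 13.  28.  83.  -0.  69. -46.]
(638.2, 202, 38, 150) [ 1.3 -0.4  0.9 -0.5] rows>= 0.0
```

Squeeze along the second axis, then open, rise clear and check by camera.

{"name": "carry_out", "arguments": {
  "commands": [
    [[30, 1, 0, 0, 0, 0, 0], [30, 1, 0, 0, 0, 0, 0], [30, 1, 0, 0, 0, 0, 0], [30, 1, 0, 0, 0, 0, 0]]
  ]
}}

```text
time: 11.38
tool_pos: [638.8, 202.3, 39.3]
tcp_rot: [180.0, 0.0, 149.7]
ft_force: [-0.2, 0.1, 2.4]
finger_gap: 38.1
```

{"name": "carry_out", "arguments": {
  "commands": [
    [[60, 0, 0, 0, 0, 0, 0], [60, 0, 0, -5, 0, 0, 0], [70, 0, 0, -30, 0, 0, 0], [70, 0, 0, -80, 0, 0, 0]]
  ]
}}

```text
time: 11.88
tool_pos: [636.4, 201.6, 116.7]
tcp_rot: [-179.8, -0.3, 149.8]
ft_force: [0.6, 0.8, 0.4]
finger_gap: 69.8
```

{"name": "carry_out", "arguments": {
  "commands": [
    [[70, 52, 30, -5, 0, 0, 8], [70, 104, 60, -5, 0, 0, 16], [70, 156, 90, -5, 0, 0, 24], [70, 208, 120, -5, 0, 0, 32], [70, 208, 120, -5, 0, 0, 40]]
  ]
}}

```text
time: 12.5
tool_pos: [516.3, 414.7, 124.3]
tcp_rot: [-180.0, -0.1, 109.8]
ft_force: [0.5, -0.9, -0.1]
finger_gap: 69.8
```

Run:
```python
from h import *
plan((438,-340,110,16))
T=avg("top",3);S=avg("scene",3)
for n,I in(("top",T),("scene",S)):
    print(n,fit(n,I[:,:,2]-I[:,:,1],("disc",40),27,638,202,0,(6,6,0)))
a=ortho("top",T,588,688,152,252,27,3.5);b=ortho("top",T,375,495,-400,-275,36,4)
co=[cv2.resize(np.clip(x*1.3,0,255).astype(np.uint8),(400,400)) for x in(a,b)]
cv2.imwrite("pics/c1.png",np.hstack(co))
np.save("T1.npy",T);np.save("S1.npy",S)
```

```text
12.5 [516.3 414.7 124.3] [-1.800e+02 -1.000e-01  1.098e+02] F [ 0.5 -0.9 -0.1] gap 69.8 q [34. 22. 82.  0. 76. 14.]
(438, -340, 110, 16) [-683.4 -329.5   14.3   93.8] rows>= 12.1
top (array([639.6, 201.2,   1.3]), np.float64(20.3))
scene (array([643.4, 200.5,   1.4]), np.float64(12.1))
```

View pics/c1.png

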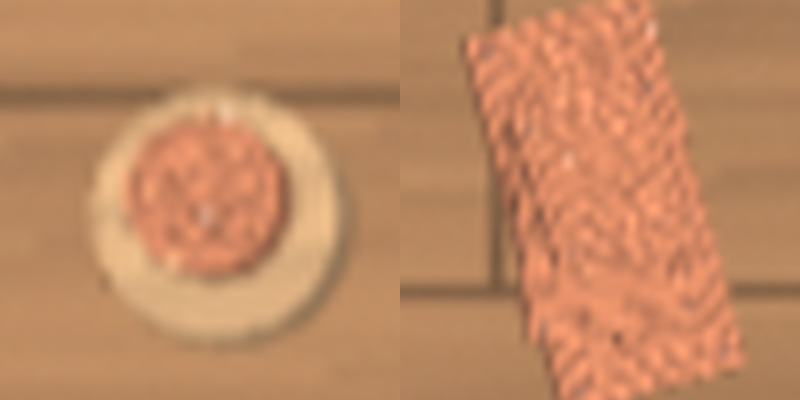

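The left crop shows the round copper plaque on its disc board. At the plaque-top plane, parallax pushes the board down and right; the fits put the offset at about 3 mm. The right crop shows the remaining stack, with the tile outline faint. Next is the tile.

Run:
```python
from h import *
plan((500,130,140,70),(470,-160,140,30),(437,-342,90,16),(437,-342,48,16))
```

```text
12.8 [519.9 409.8 124. ] [180.    0.  109.8] F [-0.5  0.  -0. ] gap 70.1 q [34. 22. 82. -0. 76. 14.]
(500, 130, 140, 70) [-256.4 -113.7  -16.    39.8] rows>= 4.5
(470, -160, 140, 30) [-282.8   71.     0.    40. ] rows>= 4.7
(437, -342, 90, 16) [-119.6  141.1   50.    14. ] rows>= 3.1
(437, -342, 48, 16) [ 0.  0. 42.  0.] rows>= 0.7
```

{"name": "carry_out", "arguments": {
  "commands": [
    [[75, -52, -23, -4, 0, 0, 8], [75, -104, -46, -8, 0, 0, 16], [75, -156, -69, -12, 0, 0, 24], [75, -208, -92, -16, 0, 0, 32], [75, -256, -114, -16, 0, 0, 40]]
  ]
}}

```text
time: 13.42
tool_pos: [498.9, 128.4, 140.7]
tcp_rot: [179.9, -0.0, 69.5]
ft_force: [0.6, -0.6, 0.7]
finger_gap: 75.2
```

{"name": "carry_out", "arguments": {
  "commands": [
    [[75, -57, 14, 0, 0, 0, 8], [75, -114, 28, 0, 0, 0, 16], [75, -171, 42, 0, 0, 0, 24], [75, -228, 57, 0, 0, 0, 32], [75, -283, 71, 0, 0, 0, 40]]
  ]
}}

```text
time: 14.05
tool_pos: [466.8, -161.8, 140.5]
tcp_rot: [179.9, -0.0, 29.5]
ft_force: [1.2, 0.1, -0.0]
finger_gap: 75.0
```

{"name": "carry_out", "arguments": {
  "commands": [
    [[75, -36, 42, 12, 0, 0, 5], [75, -72, 84, 25, 0, 0, 10], [75, -108, 126, 40, 0, 0, 14], [75, -120, 141, 50, 0, 0, 14], [75, -120, 141, 50, 0, 0, 14]]
  ]
}}

```text
time: 14.68
tool_pos: [432.0, -341.9, 89.0]
tcp_rot: [-179.9, 0.0, 15.7]
ft_force: [0.2, -0.0, -0.0]
finger_gap: 75.2
```

Run:
```python
from h import *
plan((437,-342,60,16),(437,-342,48,16))
```

```text
14.68 [ 432.  -341.9   89. ] [-179.9    0.    15.7] F [ 0.2 -0.  -0. ] gap 75.2 q [-44.   8. 102.   0.  70.  31.]
(437, -342, 60, 16) [ 4.7  1.5 29.  -0.3] rows>= 0.5
(437, -342, 48, 16) [ 0.  0. 12.  0.] rows>= 0.2
```

{"name": "carry_out", "arguments": {
  "commands": [
    [[75, 5, 1, 20, 0, 0, 0], [75, 5, 1, 38, 0, 0, 0], [75, 5, 1, 41, 0, 0, 0], [75, 5, 1, 41, 0, 0, 0]]
  ]
}}

```text
time: 15.18
tool_pos: [438.3, -339.7, 48.4]
tcp_rot: [-179.9, 0.0, 15.8]
ft_force: [0.6, 0.2, 0.4]
finger_gap: 75.3
```

{"name": "carry_out", "arguments": {
  "commands": [
    [[40, 0, 0, 0, 0, 0, 0], [40, 0, 0, 0, 0, 0, 0], [40, 0, 0, 0, 0, 0, 0], [40, 0, 0, 0, 0, 0, 0], [40, 0, 0, 0, 0, 0, 0]]
  ]
}}

```text
time: 15.8
tool_pos: [439.0, -341.0, 50.2]
tcp_rot: [179.9, -0.1, 15.8]
ft_force: [-0.3, 2.9, 6.7]
finger_gap: 46.5
```

{"name": "carry_out", "arguments": {
  "commands": [
    [[40, 0, 0, -10, 0, 0, 0], [40, 0, 0, -50, 0, 0, 0], [40, 0, 0, -110, 0, 0, 0], [40, 0, 0, -110, 0, 0, 0]]
  ]
}}

```text
time: 16.3
tool_pos: [441.3, -343.4, 166.2]
tcp_rot: [179.4, -0.3, 15.8]
ft_force: [0.7, -0.3, -1.3]
finger_gap: 46.3
```

Run:
```python
from h import *
plan((480,-160,170,30),(480,100,150,50),(414,341,100,67),(414,341,50,67))
im=avg("scene",2);cv2.imwrite("pics/g3.png",cv2.resize(im[110:230,110:230],(600,600)))
s=r.sense()["tool_pos"]
```

```text
16.3 [ 441.3 -343.4  166.2] [179.4  -0.3  15.8] F [ 0.7 -0.3 -1.3] gap 46.3 q [-43.   4.  98.  -0.  77.  31.]
(480, -160, 170, 30) [  87.1 -166.    -3.8  -14.2] rows>= 3.0
(480, 100, 150, 50) [ 130.  -225.2   20.   -20. ] rows>= 4.2
(414, 341, 100, 67) [ 142.2 -205.5   50.   -17. ] rows>= 4.1
(414, 341, 50, 67) [ 0.  0. 50.  0.] rows>= 0.8[ WARN:0@9.744] global loadsave.cpp:1063 imwrite_ Unsupported depth image for selected encoder is fallbacked to CV_8U.
```

View pics/g3.png

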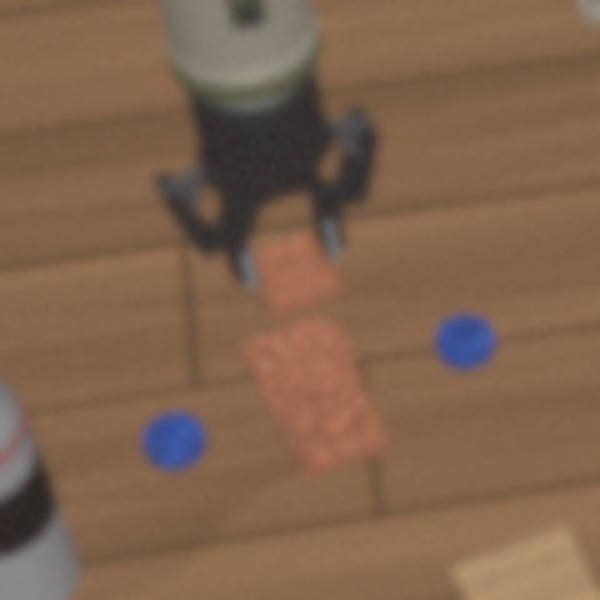

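Held: the tile alone at (295,272). The stack now has the niche on the panel at (315,395).

{"name": "carry_out", "arguments": {
  "commands": [
    [[40, 30, -55, 0, 0, 0, -5], [40, 60, -110, 0, 0, 0, -10], [40, 87, -166, 0, 0, 0, -14], [40, 87, -166, 0, 0, 0, -14]]
  ]
}}

```text
time: 16.9
tool_pos: [476.3, -152.7, 156.9]
tcp_rot: [-179.8, 0.1, 30.1]
ft_force: [-0.2, 0.1, -0.6]
finger_gap: 46.5
```

{"name": "carry_out", "arguments": {
  "commands": [
    [[40, 30, -50, 4, 0, 0, -5], [40, 60, -100, 8, 0, 0, -10], [40, 90, -152, 12, 0, 0, -15], [40, 120, -204, 16, 0, 0, -20], [40, 130, -225, 20, 0, 0, -20]]
  ]
}}

```text
time: 17.52
tool_pos: [477.0, 104.5, 137.4]
tcp_rot: [-179.9, 0.1, 49.9]
ft_force: [0.1, -0.4, -0.7]
finger_gap: 46.5
```

Run:
```python
from h import *
plan((413,341,90,67))
```

```text
17.52 [477.  104.5 137.4] [-1.799e+02  1.000e-01  4.990e+01] F [ 0.1 -0.4 -0.7] gap 46.5 q [  6.  -5. 110.   0.  75.  46.]
(413, 341, 90, 67) [ 139.8 -201.3   47.4  -17.1] rows>= 4.0
```

{"name": "carry_out", "arguments": {
  "commands": [
    [[40, 34, -50, 10, 0, 0, -5], [40, 68, -100, 20, 0, 0, -10], [40, 102, -150, 34, 0, 0, -15], [40, 136, -198, 47, 0, 0, -17], [40, 140, -201, 47, 0, 0, -17]]
  ]
}}

```text
time: 18.15
tool_pos: [412.5, 340.8, 89.1]
tcp_rot: [-179.8, 0.2, 67.0]
ft_force: [-0.2, -0.4, -1.1]
finger_gap: 46.1
```

{"name": "carry_out", "arguments": {
  "commands": [
    [[40, 0, 0, 0, 0, 0, 0], [40, 0, 0, 20, 0, 0, 0], [40, 0, 0, 40, 0, 0, 0], [40, 0, 0, 40, 0, 0, 0]]
  ]
}}

```text
time: 18.65
tool_pos: [414.6, 336.7, 50.2]
tcp_rot: [-179.9, 0.2, 66.6]
ft_force: [0.5, -0.1, -0.5]
finger_gap: 46.0
```

Run:
```python
from h import *
plan((413,341,42,67))
```

```text
18.65 [414.6 336.7  50.2] [-179.9    0.2   66.6] F [ 0.5 -0.1 -0.5] gap 46.0 q [ 34.   9. 106.  -0.  66.  57.]
(413, 341, 42, 67) [ 3.3 -3.2  8.2 -0.4] rows>= 0.2
```

{"name": "carry_out", "arguments": {
  "commands": [
    [[40, 3, -3, 4, 0, 0, 0], [40, 3, -3, 6, 0, 0, 0], [40, 3, -3, 7, 0, 0, 0], [40, 3, -3, 7, 0, 0, 0]]
  ]
}}

```text
time: 19.15
tool_pos: [413.5, 343.4, 45.2]
tcp_rot: [180.0, -0.0, 66.8]
ft_force: [0.1, 0.4, -1.1]
finger_gap: 45.9
```

{"name": "carry_out", "arguments": {
  "commands": [
    [[40, 0, 0, 1, 0, 0, 0], [40, 0, 0, 2, 0, 0, 0], [40, 0, 0, 2, 0, 0, 0]]
  ]
}}

```text
time: 19.52
tool_pos: [413.4, 343.3, 42.9]
tcp_rot: [-180.0, 0.0, 66.8]
ft_force: [0.6, -0.5, -0.7]
finger_gap: 46.2
```

{"name": "carry_out", "arguments": {
  "commands": [
    [[40, 0, 0, 1, 0, 0, 0], [40, 0, 0, 1, 0, 0, 0]]
  ]
}}

```text
time: 19.77
tool_pos: [413.4, 343.3, 41.9]
tcp_rot: [-180.0, 0.0, 66.8]
ft_force: [-0.3, -0.9, -0.4]
finger_gap: 46.2
```

{"name": "carry_out", "arguments": {
  "commands": [
    [[40, -2, 0, 0, 0, 0, 0], [40, -2, 0, 1, 0, 0, 0], [40, -2, 0, 1, 0, 0, 0]]
  ]
}}

```text
time: 20.15
tool_pos: [412.7, 341.4, 41.3]
tcp_rot: [180.0, 0.0, 66.8]
ft_force: [-1.3, -1.4, 3.5]
finger_gap: 46.2
```

{"name": "carry_out", "arguments": {
  "commands": [
    [[40, 0, 0, 1, 0, 0, 0], [40, 0, 0, 1, 0, 0, 0]]
  ]
}}

```text
time: 20.4
tool_pos: [412.8, 341.4, 41.1]
tcp_rot: [180.0, 0.0, 66.8]
ft_force: [-6.0, -4.4, 13.0]
finger_gap: 46.6
```

{"name": "carry_out", "arguments": {
  "commands": [
    [[40, 0, 0, 1, 0, 0, 0], [40, 0, 0, 1, 0, 0, 0]]
  ]
}}

```text
time: 20.65
tool_pos: [412.8, 341.5, 41.0]
tcp_rot: [180.0, 0.0, 66.8]
ft_force: [-8.8, -8.2, 23.5]
finger_gap: 46.1
```

{"name": "carry_out", "arguments": {
  "commands": [
    [[46, 0, 0, -2, 0, 0, 0], [70, 0, 0, -3, 0, 0, 0], [75, 0, 0, -3, 0, 0, 0], [75, 0, 0, -15, 0, 0, 0], [75, 0, 0, -30, 0, 0, -10]]
  ]
}}

```text
time: 21.28
tool_pos: [412.4, 341.3, 69.4]
tcp_rot: [-180.0, 0.0, 76.9]
ft_force: [-0.5, 0.6, -0.2]
finger_gap: 74.5
```

{"name": "carry_out", "arguments": {
  "commands": [
    [[75, 0, 0, 0, 0, 0, -10], [75, 0, 0, 0, 0, 0, -20], [75, 0, 0, 0, 0, 0, -30], [75, 0, 0, 0, 0, 0, -40], [75, 0, 0, 0, 0, 0, -50]]
  ]
}}

```text
time: 21.9
tool_pos: [412.9, 341.6, 69.7]
tcp_rot: [180.0, 0.0, 127.1]
ft_force: [-0.7, -0.3, -0.5]
finger_gap: 74.9
```

{"name": "carry_out", "arguments": {
  "commands": [
    [[75, 0, 0, 0, 0, 0, -10], [75, 0, 0, 0, 0, 0, -20], [75, 0, 0, 0, 0, 0, -30], [75, 0, 0, 0, 0, 0, -30]]
  ]
}}

```text
time: 22.4
tool_pos: [412.9, 341.6, 69.6]
tcp_rot: [180.0, 0.0, 156.7]
ft_force: [0.1, 0.2, -0.9]
finger_gap: 74.8
```

Run:
```python
from h import *
plan((413,341,41.5,157))
```

```text
22.4 [412.9 341.6  69.6] [180.    0.  156.7] F [ 0.1  0.2 -0.9] gap 74.8 q [ 34.   7. 105.   0.  67. -33.]
(413, 341, 41.5, 157) [-0.3 -0.5 28.1 -0.3] rows>= 0.5
```

{"name": "carry_out", "arguments": {
  "commands": [
    [[75, 0, -1, 15, 0, 0, 0], [75, 0, -1, 27, 0, 0, 0], [40, 0, -1, 27, 0, 0, 0], [40, 0, -1, 27, 0, 0, 0], [40, 0, -1, 27, 0, 0, 0]]
  ]
}}

```text
time: 23.02
tool_pos: [412.6, 340.7, 42.3]
tcp_rot: [180.0, 0.0, 156.8]
ft_force: [0.2, 0.3, 0.3]
finger_gap: 46.3
```

{"name": "carry_out", "arguments": {
  "commands": [
    [[40, 0, 0, 0, 0, 0, 0], [65, 0, 0, 0, 0, 0, 0], [65, 0, 0, -8, 0, 0, 0], [65, 0, 0, -40, 0, 0, 0], [65, 0, 0, -95, 0, 0, 0]]
  ]
}}

```text
time: 23.65
tool_pos: [410.8, 339.5, 136.3]
tcp_rot: [-179.8, -0.1, 156.8]
ft_force: [0.9, 0.6, 0.4]
finger_gap: 64.5
```

Run:
```python
from h import *
plan((440,80,150,97),(440,80,150,57))
```

```text
23.65 [410.8 339.5 136.3] [-1.798e+02 -1.000e-01  1.568e+02] F [0.9 0.6 0.4] gap 64.5 q [ 34.   2. 103.  -0.  75. -33.]
(440, 80, 150, 97) [-129.2 -227.   -13.7   59.8] rows>= 5.6
(440, 80, 150, 57) [ 0.  0.  0. 40.] rows>= 3.7
```

{"name": "carry_out", "arguments": {
  "commands": [
    [[75, -26, -45, -3, 0, 0, 10], [75, -52, -91, -6, 0, 0, 20], [75, -78, -137, -9, 0, 0, 30], [75, -104, -182, -12, 0, 0, 40], [75, -130, -227, -12, 0, 0, 50]]
  ]
}}

```text
time: 24.28
tool_pos: [442.7, 79.1, 150.2]
tcp_rot: [179.9, 0.0, 106.5]
ft_force: [0.9, -0.0, 0.4]
finger_gap: 75.0
```

Run:
```python
from h import *
plan((470,-160,140,57))
T=avg("top",4);S=avg("scene",4);np.save("T2.npy",T);np.save("S2.npy",S)
for n,I in(("top",T),("scene",S)):
    co=I[:,:,2]-I[:,:,1];G=I.mean(2)
    print(n,"tile",fit(n,co,("rect",48,48),27,413,341,-23,(8,8,8)),"panel",fit(n,co,("rect",120,60),12,435,-345,16))
    for a in(16,196): print("niche",fit(n,G,("arch",88,56),24,435,-345,a,(10,10,12)))
b=ortho("top",T,375,495,-405,-280,24,4.8);a=ortho("top",T,370,460,295,385,27,2.2)
b=np.clip(b*1.3,0,255).astype(np.uint8);a=cv2.resize(np.clip(a*1.3,0,255).astype(np.uint8),(200,576))
cv2.imwrite("pics/c2.png",np.hstack([cv2.resize(a[:,:],(198,198*1)).repeat(1,0) if 0 else cv2.copyMakeBorder(cv2.resize(a,(198,198)),0,b.shape[0]-198,0,0,0),b]))
```

```text
24.27 [442.7  79.1 150.2] [179.9   0.  106.5] F [ 0.9 -0.   0.4] gap 75.0 q [  4. -13. 115.   0.  77. -13.]
(470, -160, 140, 57) [-237.1  -41.5   10.2   49.5] rows>= 4.6
top tile (array([413.6, 338.4,  -4.6]), np.float64(0.5)) panel (array([ 434. , -344.6,   15.8]), np.float64(21.1))
niche (array([ 428.4, -344.2,   15.3]), np.float64(10.7))
niche (array([ 449.7, -338.3,  195.9]), np.float64(10.7))
scene tile (array([416.7, 339. , -26.5]), np.float64(9.6)) panel (array([ 436.8, -344.8,   15.8]), np.float64(9.9))
niche (array([ 431.9, -347.8,   14.5]), np.float64(6.2))
niche (array([ 427.2, -348.9,  195.8]), np.float64(6.1))
```

View pics/c2.png

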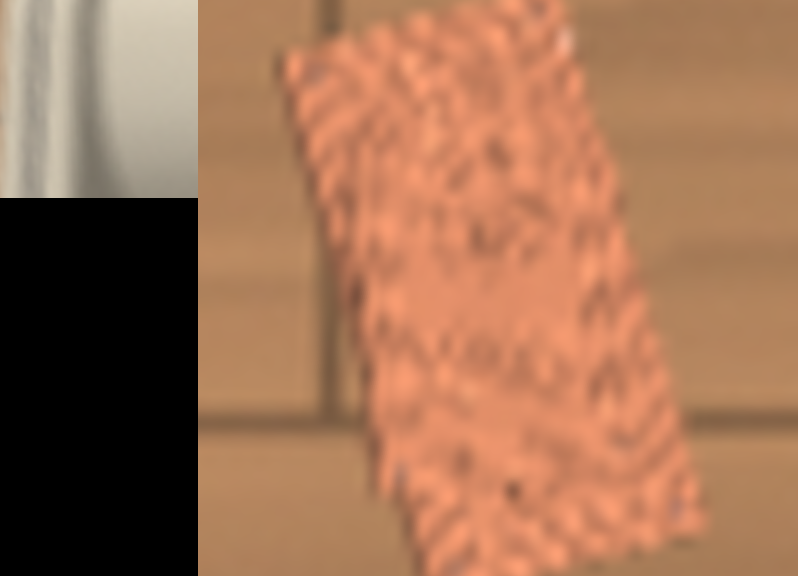

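The lower-left jog at (380,495), with corner specks at (400,477) and (625,440), marks the niche's square end on the robot side. So its round end points to +x, as the board's does, and I'll confirm that once it is lifted. The left inset was hidden by the arm; the scene fit puts the tile 1.5 mm from its board centre.

{"name": "carry_out", "arguments": {
  "commands": [
    [[80, -48, -8, 2, 0, 0, 10], [80, -96, -16, 4, 0, 0, 20], [80, -144, -25, 6, 0, 0, 30], [80, -192, -34, 8, 0, 0, 40], [80, -237, -42, 10, 0, 0, 50]]
  ]
}}

```text
time: 25.3
tool_pos: [470.9, -158.8, 138.9]
tcp_rot: [180.0, -0.0, 56.6]
ft_force: [1.3, 1.0, -0.4]
finger_gap: 80.0
```

Run:
```python
from h import *
plan((440,-339,90,15),(440,-339,35,15))
```

```text
25.3 [ 470.9 -158.8  138.9] [180.   -0.   56.6] F [ 1.3  1.  -0.4] gap 80.0 q [-25.  -4. 109.   0.  75.   9.]
(440, -339, 90, 15) [-167.4   73.4   48.9   41.6] rows>= 3.9
(440, -339, 35, 15) [ 0.  0. 55.  0.] rows>= 0.9
```

{"name": "carry_out", "arguments": {
  "commands": [
    [[80, -42, 18, 12, 0, 0, 10], [80, -84, 36, 24, 0, 0, 20], [80, -126, 55, 36, 0, 0, 30], [80, -167, 73, 49, 0, 0, 40], [80, -167, 73, 49, 0, 0, 42]]
  ]
}}

```text
time: 25.92
tool_pos: [439.4, -339.1, 88.6]
tcp_rot: [-179.9, 0.1, 14.6]
ft_force: [-0.7, 0.2, -0.2]
finger_gap: 80.1
```

{"name": "carry_out", "arguments": {
  "commands": [
    [[80, 0, 0, 10, 0, 0, 0], [80, 0, 0, 25, 0, 0, 0], [80, 0, 0, 25, 0, 0, 0]]
  ]
}}

```text
time: 26.3
tool_pos: [439.3, -335.9, 62.9]
tcp_rot: [-179.8, 0.1, 14.9]
ft_force: [-0.5, -0.5, -0.2]
finger_gap: 80.0
```

Run:
```python
from h import *
plan((440,-339,35,15))
```

```text
26.3 [ 439.3 -335.9   62.9] [-1.798e+02  1.000e-01  1.490e+01] F [-0.5 -0.5 -0.2] gap 80.0 q [-43.  10. 103.   0.  67.  32.]
(440, -339, 35, 15) [-0.1  3.1 27.9 -0.1] rows>= 0.4
```

{"name": "carry_out", "arguments": {
  "commands": [
    [[80, 0, 1, 15, 0, 0, 0], [80, 0, 1, 25, 0, 0, 0], [80, 0, 1, 28, 0, 0, 0], [80, 0, 1, 28, 0, 0, 0]]
  ]
}}

```text
time: 26.8
tool_pos: [440.0, -338.9, 36.6]
tcp_rot: [-180.0, 0.0, 14.8]
ft_force: [-0.1, -0.3, 0.1]
finger_gap: 79.7
```

{"name": "carry_out", "arguments": {
  "commands": [
    [[45, 0, 0, 0, 0, 0, 0], [45, 0, 0, 0, 0, 0, 0], [45, 0, 0, 0, 0, 0, 0], [45, 0, 0, 0, 0, 0, 0], [45, 0, 0, 0, 0, 0, 0]]
  ],
  "grip_force": 45
}}

```text
time: 27.42
tool_pos: [442.9, -341.4, 42.2]
tcp_rot: [179.6, -0.2, 14.8]
ft_force: [-7.1, 6.6, 29.3]
finger_gap: 45.7
```

The pads closed on top of the niche: opened wide, the fingertips stand farther back than I allowed for. Rise, reopen and grip lower.

{"name": "carry_out", "arguments": {
  "commands": [
    [[45, 0, 0, -15, 0, 0, 0], [80, 0, 0, -30, 0, 0, 0], [80, 0, 0, -30, 0, 0, 0], [80, 0, 0, -30, 0, 0, 0]]
  ]
}}

```text
time: 27.92
tool_pos: [440.0, -338.8, 66.6]
tcp_rot: [-180.0, 0.0, 14.8]
ft_force: [0.4, -1.0, 0.0]
finger_gap: 80.1
```

Run:
```python
from h import *
plan((440,-339,28,15))
im=avg("scene",3);print(fit("scene",im[:,:,2]-im[:,:,1],("rect",120,60),12,435,-345,16))
b=ortho("scene",im,370,500,-405,-280,24,4.5);cv2.imwrite("pics/g4.png",np.clip(b*1.3,0,255).astype(np.uint8))
```

```text
27.93 [ 440.  -338.8   66.6] [-180.     0.    14.8] F [ 0.4 -1.   0. ] gap 80.1 q [-43.  10. 102.  -0.  67.  32.]
(440, -339, 28, 15) [-0.   0.2 38.6 -0.2] rows>= 0.6
(array([ 434.7, -344.2,   12.7]), np.float64(12.0))
```

View pics/g4.png

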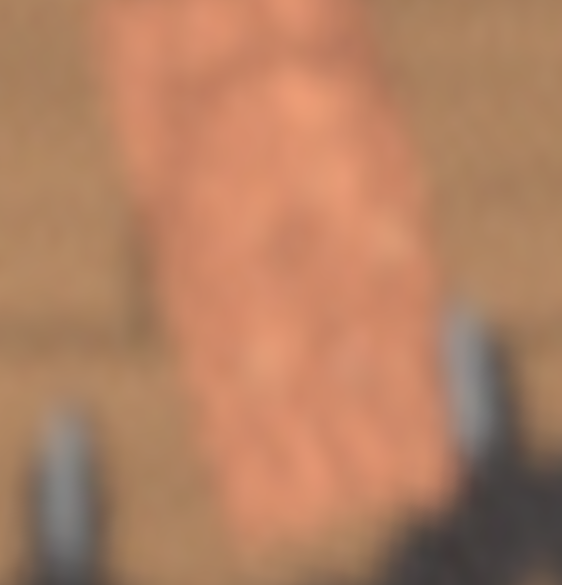

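The round end is at the top, near (270,60), so it faces +x, matching the board. The niche is centred about (302,260), i.e. y ≈ -346. I'll shift about 6 mm to the right and go lower.

{"name": "carry_out", "arguments": {
  "commands": [
    [[82, 0, 6, 0, 0, 0, 1], [82, 0, 6, 20, 0, 0, 1], [82, 0, 6, 37, 0, 0, 1], [82, 0, 6, 39, 0, 0, 1], [82, 0, 6, 39, 0, 0, 1]]
  ]
}}

```text
time: 28.7
tool_pos: [441.4, -344.5, 27.3]
tcp_rot: [-179.9, 0.0, 13.8]
ft_force: [-0.3, 0.2, 0.5]
finger_gap: 82.1
```

{"name": "carry_out", "arguments": {
  "commands": [
    [[50, 0, 0, 0, 0, 0, 0], [50, 0, 0, 0, 0, 0, 0], [50, 0, 0, 0, 0, 0, 0], [50, 0, 0, 0, 0, 0, 0]]
  ]
}}

```text
time: 29.2
tool_pos: [442.5, -345.6, 29.4]
tcp_rot: [179.9, -0.1, 13.8]
ft_force: [-0.7, -0.7, 5.7]
finger_gap: 55.4
```

{"name": "carry_out", "arguments": {
  "commands": [
    [[50, 0, 0, 0, 0, 0, 0], [50, 0, 0, -10, 0, 0, 0], [50, 0, 0, -60, 0, 0, 0], [50, 0, 0, -110, 0, 0, 0], [50, 0, 0, -110, 0, 0, 0]]
  ]
}}

```text
time: 29.82
tool_pos: [444.4, -347.3, 144.2]
tcp_rot: [179.5, -0.3, 13.8]
ft_force: [0.2, 0.2, -0.9]
finger_gap: 55.5
```

Run:
```python
from h import *
plan((560,-285,130,14))
s=r.sense()["tool_pos"]
im=avg("scene",3);print([fit("scene",im[:,:,2]-im[:,:,1],("arch",88,56),s[2]-5,445,-346,a,(15,10,8)) for a in(14,194)])
cv2.imwrite("pics/g5.png",cv2.resize(np.clip(im[110:230,110:230],0,255).astype(np.uint8),(600,600)))
```

```text
29.82 [ 444.4 -347.3  144.2] [179.5  -0.3  13.8] F [ 0.2  0.2 -0.9] gap 55.5 q [-43.   6.  98.   0.  75.  33.]
(560, -285, 130, 14) [127.1 -32.9  14.2  -0.2] rows>= 2.1
[(array([ 444.7, -345.3,    8.6]), np.float64(17.2)), (array([ 440.5, -345.1,  183.9]), np.float64(17.0))]
```

View pics/g5.png

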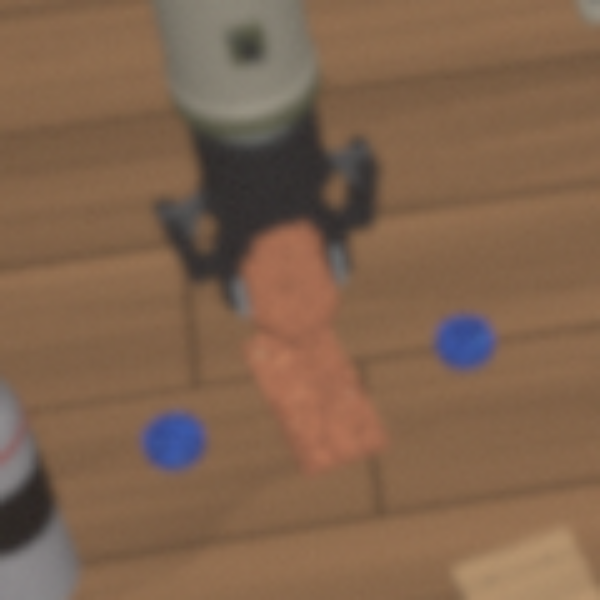

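The niche alone is held, its round end toward the camera at (300,335), i.e. +x. The panel remains at (315,400).

{"name": "carry_out", "arguments": {
  "commands": [
    [[50, 55, -18, 5, 0, 0, 0], [50, 110, -36, 10, 0, 0, 0], [50, 165, -54, 20, 0, 0, 0], [50, 220, -72, 35, 0, 0, 0], [50, 225, -76, 54, 0, 0, 0]]
  ]
}}

```text
time: 30.6
tool_pos: [643.8, -214.0, 81.1]
tcp_rot: [-179.9, 0.1, 14.0]
ft_force: [-0.6, -0.1, -0.3]
finger_gap: 55.6
```

{"name": "carry_out", "arguments": {
  "commands": [
    [[50, 0, 0, 0, 0, 0, 0], [50, 0, 0, 25, 0, 0, 0], [50, 0, 0, 45, 0, 0, 0], [50, 0, 0, 45, 0, 0, 0], [50, 0, 0, 45, 0, 0, 0]]
  ]
}}

```text
time: 31.22
tool_pos: [642.1, -218.1, 39.7]
tcp_rot: [180.0, -0.0, 13.7]
ft_force: [-0.0, 0.2, -0.7]
finger_gap: 55.2
```

Run:
```python
from h import *
plan((644.5,-219.5,34,13.2))
```

```text
31.23 [ 642.1 -218.1   39.7] [180.   -0.   13.7] F [-0.   0.2 -0.7] gap 55.2 q [-23.  29.  82.  -0.  69.  53.]
(644.5, -219.5, 34, 13.2) [2.  1.9 5.7 0.5] rows>= 0.1
```

{"name": "carry_out", "arguments": {
  "commands": [
    [[50, 2, 2, 3, 0, 0, 0], [50, 2, 2, 5, 0, 0, 0], [50, 2, 2, 6, 0, 0, 0], [50, 2, 2, 6, 0, 0, 0]]
  ]
}}

```text
time: 31.72
tool_pos: [644.5, -218.8, 32.9]
tcp_rot: [-180.0, 0.0, 13.8]
ft_force: [0.1, -0.5, -0.4]
finger_gap: 55.4
```

{"name": "carry_out", "arguments": {
  "commands": [
    [[50, 0, 0, 1, 0, 0, 0], [50, 0, 0, 1, 0, 0, 0]]
  ]
}}

```text
time: 31.98
tool_pos: [644.8, -218.9, 32.5]
tcp_rot: [180.0, -0.0, 13.8]
ft_force: [-2.8, 1.4, 2.7]
finger_gap: 55.5
```

{"name": "carry_out", "arguments": {
  "commands": [
    [[50, 0, 0, 1, 0, 0, 0], [50, 0, 0, 1, 0, 0, 0]]
  ]
}}

```text
time: 32.22
tool_pos: [644.8, -218.9, 32.4]
tcp_rot: [180.0, -0.0, 13.8]
ft_force: [-6.4, 2.6, 10.7]
finger_gap: 55.6
```

{"name": "carry_out", "arguments": {
  "commands": [
    [[56, 0, 0, -1, 0, 0, 0], [66, 0, 0, -1, 0, 0, 0], [66, 0, 0, -1, 0, 0, 0], [50, 0, 0, -1, 0, 0, 0], [50, 0, 0, -1, 0, 0, 0]]
  ]
}}

```text
time: 32.85
tool_pos: [645.0, -219.1, 32.4]
tcp_rot: [180.0, -0.0, 13.8]
ft_force: [0.4, -0.6, 2.7]
finger_gap: 55.4
```

{"name": "carry_out", "arguments": {
  "commands": [
    [[50, 0, 0, 0, 0, 0, 0], [75, 0, 0, 0, 0, 0, 0], [75, 0, 0, -5, 0, 0, 0], [75, 0, 0, -40, 0, 0, 0], [75, 0, 0, -100, 0, 0, 0]]
  ]
}}

```text
time: 33.48
tool_pos: [642.3, -217.9, 129.5]
tcp_rot: [-179.8, 0.3, 13.8]
ft_force: [1.3, 0.0, 1.0]
finger_gap: 74.7
```

Run:
```python
from h import *
plan((500,-120,140,15))
```

```text
33.48 [ 642.3 -217.9  129.5] [-179.8    0.3   13.8] F [1.3 0.  1. ] gap 74.7 q [-23.  24.  78.   0.  78.  53.]
(500, -120, 140, 15) [-114.9 -129.   -10.5   -1.2] rows>= 2.8
```

{"name": "carry_out", "arguments": {
  "commands": [
    [[80, -36, -52, -5, 0, 0, 0], [80, -72, -104, -10, 0, 0, 0], [80, -108, -156, -15, 0, 0, 0], [80, -140, -208, -20, 0, 0, 0], [80, -145, -260, -20, 0, 0, 0]]
  ]
}}

```text
time: 34.1
tool_pos: [440.0, -0.0, 152.2]
tcp_rot: [180.0, -0.0, 13.7]
ft_force: [1.3, -0.1, 0.2]
finger_gap: 79.9
```

Run:
```python
from h import *
T=avg("top",4);S=avg("scene",4)
for n,I in(("top",T),("scene",S)):
    co=I[:,:,2]-I[:,:,1]
    print(n,"tile",fit(n,co,("rect",48,48),27,413,341,-23,(6,6,8)),"round",fit(n,co,("disc",40),27,638,202,0,(6,6,0)))
    print("niche",[fit(n,co,("arch",88,56),27,643,-220,a,(8,8,8)) for a in(13,193)],"panel",fit(n,co,("rect",120,60),12,435,-345,16))
im=np.hstack([ortho("top",T,x-60,x+60,y-60,y+60,27,2.2) for x,y in((643,-220),(435,-345),(413,341))])
cv2.imwrite("pics/c3.png",np.clip(im*1.2,0,255).astype(np.uint8))
plan((435,-345,90,16),(435,-345,17,16))
```

```text
top tile (array([413.3, 339.5, -23.2]), np.float64(18.5)) round (array([639.5, 201.2,   3.2]), np.float64(20.0))
niche [(array([ 641.2, -218.7,    8.3]), np.float64(19.6)), (array([ 637.7, -219.3,  189.3]), np.float64(15.1))] panel (array([ 433.9, -344.7,   15.6]), np.float64(22.6))
scene tile (array([416.8, 338.7, -26.5]), np.float64(9.7)) round (array([ 6.435e+02,  2.003e+02, -6.000e-01]), np.float64(12.3))
niche [(array([ 644.2, -219.5,    7.6]), np.float64(12.0)), (array([ 640.1, -220. ,  187.2]), np.float64(10.3))] panel (array([ 436.3, -344.9,   15.9]), np.float64(11.2))
34.5 [442.3  -1.8 152. ] [180.    0.   13.7] F [-0.2  0.6 -0. ] gap 80.1 q [ -7. -14. 116.  -0.  78.  69.]
(435, -345, 90, 16) [-88.4 331.7  62.   -2.3] rows>= 5.6
(435, -345, 17, 16) [ 0.  0. 73.  0.] rows>= 1.2
```

View pics/c3.png

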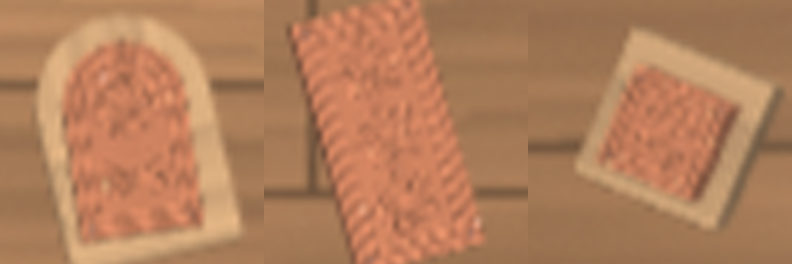

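The niche (left) has its round end at the board's round end, with about 5° of yaw and 3 mm of error, within tolerance. The panel (middle) lies free and the tile (right) is centred. Now the panel.

{"name": "carry_out", "arguments": {
  "commands": [
    [[82, -15, 60, 8, 0, 0, 0], [82, -32, 120, 20, 0, 0, 0], [82, -50, 180, 34, 0, 0, 0], [82, -68, 240, 48, 0, 0, -1], [82, -85, 300, 60, 0, 0, -2]]
  ]
}}

```text
time: 35.12
tool_pos: [430.1, -310.4, 92.3]
tcp_rot: [-180.0, 0.0, 15.7]
ft_force: [1.4, -0.1, -0.3]
finger_gap: 81.9
```

{"name": "carry_out", "arguments": {
  "commands": [
    [[82, -4, 31, 5, 0, 0, 0], [82, -4, 31, 5, 0, 0, 0], [82, -4, 31, 5, 0, 0, 0]]
  ]
}}

```text
time: 35.5
tool_pos: [435.0, -338.0, 87.5]
tcp_rot: [-179.9, 0.0, 15.7]
ft_force: [-0.0, 0.1, 0.4]
finger_gap: 81.9
```

Run:
```python
from h import *
plan((433.5,-344,18,15.8))
```

```text
35.5 [ 435.  -338.    87.5] [-179.9    0.    15.7] F [-0.   0.1  0.4] gap 81.9 q [-43.   8. 102.   0.  70.  31.]
(433.5, -344, 18, 15.8) [-3.1  5.3 69.5 -0.1] rows>= 1.1
```

{"name": "carry_out", "arguments": {
  "commands": [
    [[82, -3, 4, 5, 0, 0, 0], [82, -3, 4, 40, 0, 0, 0], [82, -3, 4, 62, 0, 0, 0], [82, -3, 4, 68, 0, 0, 0], [82, -3, 4, 68, 0, 0, 0]]
  ]
}}

```text
time: 36.12
tool_pos: [433.8, -342.4, 20.2]
tcp_rot: [-180.0, 0.0, 15.8]
ft_force: [-0.2, -0.7, 0.3]
finger_gap: 82.2
```

{"name": "carry_out", "arguments": {
  "commands": [
    [[82, 0, 0, 0, 0, 0, 0]]
  ]
}}

```text
time: 36.25
tool_pos: [434.6, -343.4, 21.3]
tcp_rot: [179.9, -0.1, 15.8]
ft_force: [-0.4, 0.2, -0.9]
finger_gap: 82.1
```

{"name": "carry_out", "arguments": {
  "commands": [
    [[82, 0, 0, 2, 0, 0, 0], [82, 0, 0, 3, 0, 0, 0], [55, 0, 0, 3, 0, 0, 0], [55, 0, 0, 3, 0, 0, 0], [55, 0, 0, 3, 0, 0, 0]]
  ]
}}

```text
time: 36.88
tool_pos: [434.0, -343.1, 17.5]
tcp_rot: [180.0, -0.0, 15.8]
ft_force: [-0.6, 0.3, 4.6]
finger_gap: 58.4
```

{"name": "carry_out", "arguments": {
  "commands": [
    [[55, 0, 0, 0, 0, 0, 0], [55, 0, 0, 0, 0, 0, 0]]
  ]
}}

```text
time: 37.12
tool_pos: [434.0, -343.2, 17.5]
tcp_rot: [180.0, -0.0, 15.8]
ft_force: [-0.5, -0.3, 4.9]
finger_gap: 58.6
```

{"name": "carry_out", "arguments": {
  "commands": [
    [[55, 0, 0, -10, 0, 0, 0], [55, 0, 0, -50, 0, 0, 0], [55, 0, 0, -90, 0, 0, 0], [55, 0, 0, -90, 0, 0, 0]]
  ]
}}

```text
time: 37.62
tool_pos: [435.8, -344.7, 111.4]
tcp_rot: [179.6, -0.2, 15.8]
ft_force: [-0.2, 0.5, -1.2]
finger_gap: 58.3
```

Run:
```python
from h import *
plan((461.5,15,100,10.4))
im=avg("scene",3);s=r.sense()["tool_pos"];print(fit("scene",im[:,:,2]-im[:,:,1],("rect",120,60),s[2]-5.5,s[0],s[1],16))
```

```text
37.62 [ 435.8 -344.7  111.4] [179.6  -0.2  15.8] F [-0.2  0.5 -1.2] gap 58.3 q [-44.   7. 101.   0.  72.  31.]
(461.5, 15, 100, 10.4) [ 122.6 -339.2   11.4    5.4] rows>= 5.8
(array([ 444.5, -339.7,   12.5]), np.float64(14.5))
```

{"name": "carry_out", "arguments": {
  "commands": [
    [[55, 20, -57, 2, 0, 0, 1], [55, 40, -114, 4, 0, 0, 2], [55, 60, -171, 6, 0, 0, 3], [55, 81, -228, 8, 0, 0, 4], [55, 102, -284, 11, 0, 0, 5]]
  ]
}}

```text
time: 38.4
tool_pos: [453.2, -39.7, 94.3]
tcp_rot: [-179.9, 0.1, 10.7]
ft_force: [0.9, 0.6, -1.9]
finger_gap: 58.7
```

{"name": "carry_out", "arguments": {
  "commands": [
    [[55, 21, -55, 0, 0, 0, 0], [55, 21, -55, 10, 0, 0, 0], [55, 21, -55, 30, 0, 0, 0], [55, 21, -55, 30, 0, 0, 0], [55, 21, -55, 30, 0, 0, 0]]
  ]
}}

```text
time: 39.02
tool_pos: [464.5, 15.5, 65.6]
tcp_rot: [-180.0, 0.1, 10.7]
ft_force: [0.1, -0.3, -0.8]
finger_gap: 58.7
```

Run:
```python
from h import *
plan((461.5,15,35,10.4))
```

```text
39.02 [464.5  15.5  65.6] [-1.80e+02  1.00e-01  1.07e+01] F [ 0.1 -0.3 -0.8] gap 58.7 q [ -4.  -3. 117.  -0.  67.  75.]
(461.5, 15, 35, 10.4) [-3.  -0.1 30.6  0.3] rows>= 0.5
```

{"name": "carry_out", "arguments": {
  "commands": [
    [[55, -3, 0, 15, 0, 0, 0], [55, -3, 0, 27, 0, 0, 0], [55, -3, 0, 30, 0, 0, 0], [55, -3, 0, 30, 0, 0, 0], [55, -3, 0, 30, 0, 0, 0]]
  ]
}}

```text
time: 39.65
tool_pos: [462.5, 15.6, 36.4]
tcp_rot: [180.0, -0.0, 10.8]
ft_force: [0.7, 0.2, -0.8]
finger_gap: 58.7
```

{"name": "carry_out", "arguments": {
  "commands": [
    [[55, 0, 0, 1, 0, 0, 0], [55, 0, 0, 2, 0, 0, 0], [55, 0, 0, 2, 0, 0, 0]]
  ]
}}

```text
time: 40.02
tool_pos: [462.1, 15.6, 34.0]
tcp_rot: [-180.0, 0.0, 10.8]
ft_force: [-0.3, -0.8, -1.1]
finger_gap: 58.8
```

{"name": "carry_out", "arguments": {
  "commands": [
    [[55, 0, 0, 1, 0, 0, 0], [55, 0, 0, 1, 0, 0, 0]]
  ]
}}

```text
time: 40.28
tool_pos: [462.0, 15.6, 32.9]
tcp_rot: [-180.0, 0.0, 10.8]
ft_force: [0.1, -0.6, -0.6]
finger_gap: 58.2
```

{"name": "carry_out", "arguments": {
  "commands": [
    [[55, 0, 0, 1, 0, 0, 0], [58, 0, 0, 1, 0, 0, 0], [75, 0, 0, 0, 0, 0, 0], [75, 0, 0, 0, 0, 0, 0], [75, 0, 0, -20, 0, 0, 0]]
  ]
}}

```text
time: 40.9
tool_pos: [460.6, 15.7, 51.7]
tcp_rot: [-180.0, 0.2, 10.8]
ft_force: [0.0, 0.1, -0.2]
finger_gap: 74.5
```

{"name": "carry_out", "arguments": {
  "commands": [
    [[75, 0, 0, -60, 0, 0, 0], [75, 0, 0, -110, 0, 0, 0], [75, 0, 55, -110, 0, 0, 0], [75, 0, 110, -110, 0, 0, 0]]
  ]
}}

```text
time: 41.4
tool_pos: [483.7, -93.4, 164.4]
tcp_rot: [179.9, -0.2, 10.9]
ft_force: [1.1, 0.6, -1.4]
finger_gap: 75.0
```

{"name": "carry_out", "arguments": {
  "commands": [
    [[75, 0, 50, 0, 0, 0, 0], [75, 0, 100, 0, 0, 0, 0], [75, 0, 150, 0, 0, 0, 0], [75, 0, 150, 0, 0, 0, 0]]
  ]
}}

```text
time: 41.9
tool_pos: [510.7, -243.1, 162.8]
tcp_rot: [180.0, 0.0, 10.6]
ft_force: [-1.1, 0.1, 0.1]
finger_gap: 75.1
```

```bash
cat > chk.py <<'E'
from h import *
T=avg("top",4);S=avg("scene",4)
Q=[("round",("disc",40),("disc",64),638,202,0),("tile",("rect",48,48),("rect",72,72),413,341,-23),("niche",("arch",88,56),("arch",112,80),643,-220,13),("panel",("rect",120,60),("rect",144,84),462,15,10.4)]
for n,I in(("top",T),("scene",S)):
    co=I[:,:,2]-I[:,:,1]
    for nm,k,kb,x,y,a in Q:
        p,f=fit(n,co,k,27,x,y,a,(6,6,8)); b,fb=fit(n,I.mean(2),kb,15,x,y,a,(6,6,8)); print(n,nm,p,f,"board",b,fb,"diff",(p-b).round(1))
im=np.vstack([np.hstack([ortho("top",T,x-75,x+75,y-75,y+75,27,2) for _,_,_,x,y,_ in q]) for q in(Q[:2],Q[2:])])
import sys;cv2.imwrite(sys.argv[1],np.clip(im*1.2,0,255).astype(np.uint8))
plan((645,-218,80,8))
E
python3 chk.py pics/c4.png
```

```text
top round [ 6.396e+02  2.012e+02 -6.000e-01] 19.9 board [636.9 202.1   6.2] 27.0 diff [ 2.7 -0.9 -6.8]
top tile [413.4 339.5 -23.5] 18.5 board [414.5 340.2 -23. ] 29.0 diff [-1.1 -0.7 -0.5]
top niche [ 641.4 -218.7    8.2] 18.0 board [ 644.  -220.7   13.2] 20.5 diff [-2.6  2.  -5. ]
top panel [461.2  15.5  10.9] 20.6 board [462.1  14.1  10.4] 31.6 diff [-0.9  1.4  0.5]
scene round [643.2 200.5   1.4] 12.3 board [639.2 201.9  -5.5] 13.8 diff [ 4.  -1.4  6.9]
scene tile [416.7 338.7 -26.2] 9.7 board [416.5 339.8 -23.8] 12.5 diff [ 0.2 -1.1 -2.4]
scene niche [ 644.1 -219.4    7.7] 12.0 board [ 643.3 -221.    13.1] 15.4 diff [ 0.8  1.6 -5.4]
scene panel [464.7  15.   10.8] 11.2 board [467.2  14.6  10.2] 16.5 diff [-2.5  0.4  0.6]
42.3 [ 510.8 -238.9  163.2] [180.   -0.   10.9] F [-0.6  0.2 -0.6] gap 74.9 q [-30.   5.  97.   0.  78.  49.]
(645, -218, 80, 8) [135.7   4.8  83.2   2.9] rows>= 2.5
```

View pics/c4.png

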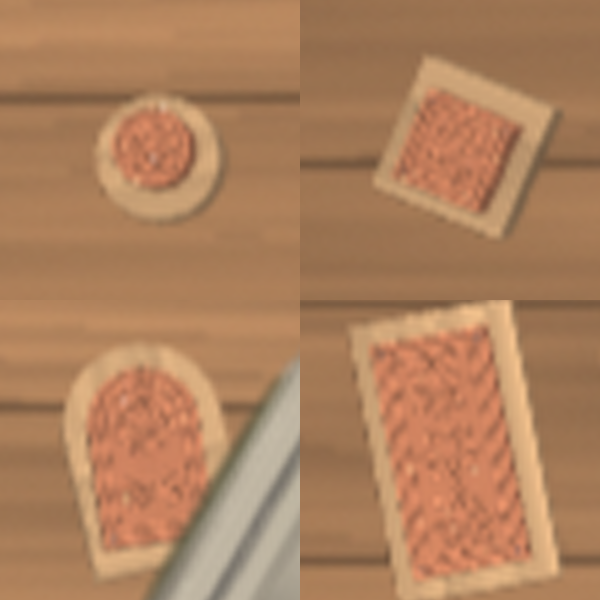

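All four are on their own boards. Both cameras put every error well inside tolerance: round 3–4 mm, tile about 1 mm, niche about 2–3 mm and 5°, panel about 2 mm. Handling them again would risk more than it could gain, so I hand in.

```bash
python3 -c "
from bench import r
s=r.sense();print(s['time'],s['tool_pos'],s['ft_force']);print(r.hand_in())"
```

```text
42.3 [ 510.79432497 -238.86798595  163.16441779] [-0.60965187  0.15316733 -0.62491873]
the job is handed in; nothing more can be done
None
```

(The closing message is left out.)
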